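# Register the specimen carrier in the corner of the microscope stage

## Robot

A 6-joint arm with a two-finger parallel gripper is mounted at the origin on the work surface. World frame = base frame: x ahead of the robot, y to its left, z up, the work surface at z = 0. Lengths are in m, angles in rad, forces in N, time in s.
With the tool pointing down it reaches from about 0.35 to 0.775 m from the base axis. Payload 7.3 kg.
Tool frame: the origin (TCP) lies at the very end of the fingers, on their centre line; the grasp point (between the pads) lies robot.pinch_z behind it (robot.pinch_z is the distance from the TCP to the grasp point, in m); y points along the fingers, z is the direction in which the jaws open and shut, and the axes are right-handed (so a half turn about y gives the same grasp; the last joint's range is limited). The gripper opens to 92 mm and grips with 3 to 60 N. Pads are 19 mm wide; open, the fingers measure 130 mm over their backs; the gripper's body (75 mm by 190 mm) begins 47 mm behind the grasp point.
Start: joints at [1.107, 0.342, 1.524, -0, 1.275, -0.146], TCP at [0.164, 0.499, 0.227] pointing down, gripper open.
Joint ranges: [-2.53, 2.53], [-0.77, 2.02], [0.04, 2.7], [-1, 4.14], [0.28, 2.66], [-3.11, 3.11]. Speed limits (rad/s): [2.57, 2.57, 3.14, 3.14, 3.14, 3.14].

## Interface

Orientations are given as [roll, pitch, yaw] about the fixed x, y, z axes, in that order (R = Rz(yaw) Ry(pitch) Rx(roll)).
In Python, from cell import status, viewer, robot gives the robot as it stands. The module is installed in compiled form; this text tells all that it offers.
- The arm moves only by the shell command python3 -m pendant 'ROWS' [FORCE]. ROWS is JSON, a list that holds one entry, the list of rows, each a list of 7 numbers: the shift along the tool's x, y, z in cm, then the turn, a rotation vector about the tool's x, y, z in rad, then the finger opening in cm, from 0 to 9.18. A call has 1 to 20 rows; each row is the pose to reach, as a shift and turn from the pose commanded when the call began, along the tool's axes at that moment; what a row does not reach only later rows make up. A row lasts 1/10 s, in which the tool goes at most 50 mm and 8.59 degrees, less where a joint would pass 70% of its speed; a pose out of reach is approached as far as the arm can. A call with a gripper value outside its range is refused whole. The fingers move at their own pace and stop on an object; FORCE is the grip in N (left out, the last holds). Time passes only in rows, so rows that repeat a pose let the fingers close. It gives the time, the measured TCP pose, the force and the opening at its end, in the units of the state.
- status.observe(): the state, without advancing time (a new reading comes with each control period).
- viewer.read_camera(name): name is "side" or "top"; returns a dict with "image" (480x640x3 uint8, red, green, blue), "range_z" (480x640 float32, m along the optical axis (not along the pixel's ray), 0 where there is no reading), "fx", "fy", "cx", "cy" (pixels), "camera_from_world" (4x4, takes a point from world to camera coordinates). Camera axes: x right, y up, looking along -z (the intrinsics and any distortion apply to the point x, -y, -z); pixel columns grow to the right and rows downward; lengths in m; the calibration is good to about 2 mm. A picture is of the moment at which its call begins.
- robot.hand_in(): hands the job in, once; it reports no verdict.
The state is a dict: "time": time; "qpos": joint angles; "qvel": joint speeds; "joint_efforts": joint torques, N m; "tool_pos": TCP position; "tool_rot": TCP orientation; "contact_force": force on the tool from outside, world axes, zero at the start; "torque": the same for the moment, N m; "opening": finger opening in m.
Only numpy, scipy, OpenCV 4.12 (cv2) and the standard library are available. Lean on these libraries where they do the work, as an engineer would, in place of code of your own. Each camera call takes 0.05 s, during which the arm holds its last target. There are 200 camera calls.

## Task

On the microscope's black stage plate, slide the specimen carrier that holds the round mount over to the fence and end stop, so that its long far edge is flush along the fence and its left end is right up against the end stop, then take the hand away. Push it along the plate with the fingertips on its sides: do not lift or tip it, do not touch the polished mount on top of it, and leave the other carrier and the other things standing about where they are.

Things in the scene. Friction and masses are not known exactly. Their poses are not given: they have to be found in the camera images.
- stage_plate: Fixed black plate on the bench, 280 (x) by 440 (y) mm, top 25 mm above the bench. Origin: centre of its underside, at bench height. +x points away from the robot (turned up to 0.25 rad), +y to the left. Along its far edge runs the fence, a fixed steel bar 430 mm long, 20 mm wide, 18 mm above the plate; the fence's face, looking to -x, lies at x = +115 mm in this frame.
- end_stop: Fixed steel stop clamped on the fence, left part; axes as stage_plate. Origin: on the plate's top in the corner of the fence's face (x = 0) and the stop's face (y = 0, looking to -y). Its bar, 18 mm high, spans x -45 to 0, y 0 to 14 mm; a clamp with black thumbscrew, 39 mm high, covers x -30 to 22, y 0 to 30 mm. A carrier fully home here has its origin at x = -36, y = -45 mm, axes parallel.
- round_carrier: Carrier to push: loose aluminium block 72 (x) by 90 (y) by 18 mm high, about 0.3 kg, slides at 1 to 5 N, with a round black mount amid its top. Origin: centre of its underside. Starts on the plate between robot and fence, right of its final place, turned up to 0.25 rad against the plate. Its +x side (90 mm long) goes to the fence, its +y end to the stop.
- round_mount: The polished specimen fixed in that carrier: black resin disc 40 mm in diameter with a small bright metal spot, standing 6 mm above the carrier's top. Origin: centre of the disc, at the height of the carrier's top (18 mm above the plate). Must not be touched.
- oblong_carrier: The other carrier, to be left alone: the same aluminium block, 72 by 90 by 18 mm, but with an oblong black mount (28 by 52 mm, 6 mm high) on top. It stands on the plate beside the first, to its left or its right, at least 20 mm from it. Origin: centre of its underside.
- loose_mount: Loose black specimen disc, 30 mm in diameter, 20 mm high, on the left end of the plate beyond the end stop; to be left alone. Origin: centre of its underside.
- objective: Loose steel microscope objective, 31 mm in diameter, 45 mm high, standing on the bench to the right of the plate; to be left alone. Origin: centre of its underside.
- oil_bottle: Small brown dropper bottle, 32 mm in diameter, 62 mm high, standing on the bench to the left of the plate; to be left alone. Origin: centre of its underside.
There are look-alikes about, which are no part of the job. Leave any green, pink or yellow look-alike of the round_carrier alone.

How it is judged:
At the end, for the whole second after the job is handed in: The round-mount carrier lies flat and still on the plate, within 2.5 mm of touching the fence and within 2.5 mm of touching the end stop, square to the fence within 2 degrees, and the robot is clear of it (x of round_carrier in the frame of end_stop between -0.0385 and -0.033 m and y of round_carrier in the frame of end_stop between -0.0475 and -0.042 m and angle between the x axis of round_carrier and the x axis of end_stop, either way round below 0.035 rad and z of round_carrier in the frame of end_stop below 0.003 m and linear speed of round_carrier below 0.01 m/s).
It fails at once if the round-mount carrier was lifted or tipped (z of round_carrier in the frame of end_stop above 0.006 m or angle between round_carrier's own z axis and vertical above 0.1 rad).
It fails at once if the polished mount was touched (contact force between any of the fingers, the arm and round_mount above 0.5 N).
It fails at once if the other carrier was moved (distance of oblong_carrier from where it was at the start of the episode above 0.008 m).
It fails at once if the loose mount, objective or bottle was disturbed (distance of any of loose_mount, objective, oil_bottle from where it was at the start of the episode above 0.008 m).
It also fails if it takes over 54 s, if anything falls off the work surface, if the arm or the gripper's body presses on something with over 40 N, if the wrist force passes 120 N, or if a joint passes its speed limit or range.

## Working session

There is one attempt and no reset: what is moved stays moved. The work goes in short steps, Python scripts to look and compute and a shell command to move; the robot and the scene stay as the last step left them, time stands still between calls to the robot, and variables do not carry over. Pictures are saved under pics/ and viewed, about 8 in all and at most 12, crops included, and the job is handed in when it is done.

```bash
mkdir -p pics
cat > h.py <<'E'
import numpy as np, cv2
from cell import status, viewer, robot
def cam(n):
    c=viewer.read_camera(n); return c
def save(c,name,box=None,s=1):
    im=c["image"][:,:,::-1]
    if box: im=im[box[1]:box[3],box[0]:box[2]]
    im=cv2.resize(im,None,fx=s,fy=s,interpolation=cv2.INTER_CUBIC); cv2.imwrite("pics/"+name,im)
def ray(c,uv,z):
    "cast pixels on plane world z"
    uv=np.atleast_2d(uv).astype(float); T=np.linalg.inv(c["camera_from_world"])
    d=np.c_[(uv[:,0]-c["cx"])/c["fx"],-(uv[:,1]-c["cy"])/c["fy"],-np.ones(len(uv))]@T[:3,:3].T
    o=T[:3,3]; return o+d*((z-o[2])/d[:,2])[:,None]
def proj(c,P):
    P=np.atleast_2d(P); q=P@c["camera_from_world"][:3,:3].T+c["camera_from_world"][:3,3]
    return np.c_[c["cx"]+c["fx"]*q[:,0]/-q[:,2], c["cy"]-c["fy"]*q[:,1]/-q[:,2]]
E
python3 - <<'E'
from h import *
for n in("top","side"):
    c=cam(n); save(c,n+"0.png"); print(n,c["fx"],c["camera_from_world"].round(3).tolist(),c.keys())
s=status.observe(); print(s); print(robot.pinch_z)
E
```

```text
top 482.63682619373 [[0.014, -1.0, -0.002, 0.011], [0.996, 0.014, 0.091, -0.541], [-0.091, -0.003, 0.996, -1.074], [0.0, 0.0, 0.0, 1.0]] dict_keys(['image', 'range_z', 'fx', 'fy', 'cx', 'cy', 'camera_from_world'])
side 475.0906425040359 [[0.672, -0.741, 0.014, -0.36], [0.512, 0.478, 0.713, -0.326], [-0.535, -0.472, 0.701, -0.631], [0.0, 0.0, 0.0, 1.0]] dict_keys(['image', 'range_z', 'fx', 'fy', 'cx', 'cy', 'camera_from_world'])
{'time': 0.1, 'qpos': array([ 1.10697471e+00,  3.42624810e-01,  1.52490400e+00,  3.43828827e-05,
        1.27542180e+00, -1.45999467e-01]), 'qvel': array([-0.00154464, -0.00216394, -0.00332733,  0.0015859 ,  0.0009289 ,
       -0.00062887]), 'joint_efforts': array([ 3.33762211e-03, -4.32001483e+01, -2.44696981e+01,  7.21528823e-02,
        5.25229471e-02, -7.59131467e-05]), 'tool_pos': array([0.16386717, 0.49839138, 0.22613523]), 'tool_rot': array([-1.57213506e+00,  2.30088169e-04, -3.17832337e-01]), 'contact_force': array([ 0.15457446,  0.18017061, -0.04554557]), 'torque': array([-0.02159136,  0.01837483, -0.01076272]), 'opening': 0.09155251299444156}
0.0188
```

View pics/top0.png

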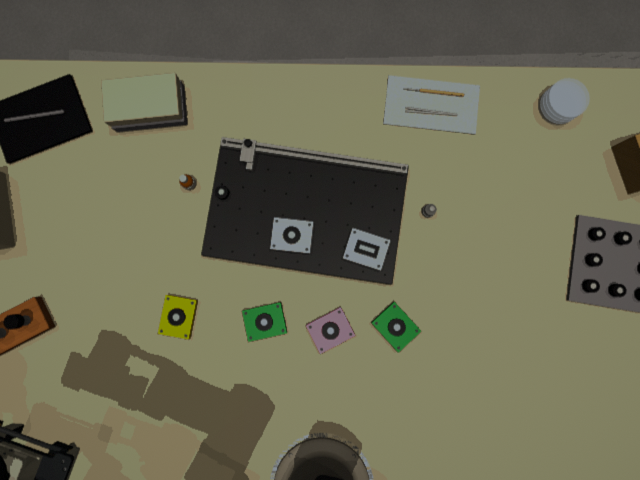

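View pics/side0.png

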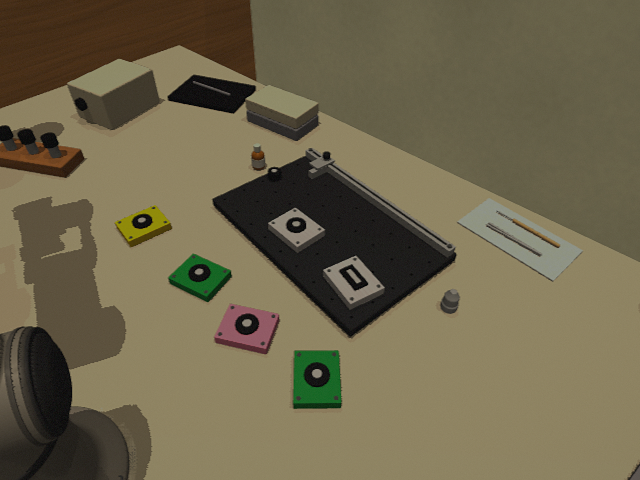

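Candidates in the top view are the silver round-mount carrier (292,235), silver oblong (367,248), yellow (177,317), green (264,322) and (396,327), and pink (331,330). I choose (292,235): silver, round mount, on the plate. The next step is a check crop and a measurement.

```bash
cat > m.py <<'E'
from h import *
def measure(c,lo=95,verbose=True):
    im=c["image"].astype(int); hsv=cv2.cvtColor(c["image"],cv2.COLOR_RGB2HSV)
    m=((hsv[...,2]>lo)&(hsv[...,1]<60)).astype(np.uint8)
    m[:130]=0;m[290:]=0;m[:,:200]=0;m[:,420:]=0
    out=[]
    cs,_=cv2.findContours(m,cv2.RETR_EXTERNAL,cv2.CHAIN_APPROX_NONE)
    for k in sorted(cs,key=cv2.contourArea)[::-1][:4]:
        w=ray(c,k[:,0,:],.043)[:,:2]
        r=cv2.minAreaRect((w*1000).astype(np.float32)); 
        out.append((r,k)); 
        if verbose: print(cv2.boundingRect(k),"area",cv2.contourArea(k),"rect mm",np.round(r[0],1),np.round(r[1],1),round(r[2],2))
    return out
E
python3 - <<'E'
from m import *
c=cam("top"); save(c,"crop1.png",(195,130,425,295),3.4); measure(c)
r=c["range_z"]
h=lambda u,v: None
# circle of the mount
E
```

```text
(220, 136, 189, 37) area 1553.0 rect mm [739.9  29.1] [431.8  53. ] 84.94
(343, 228, 47, 42) area 1196.5 rect mm [530.3 -92. ] [89.2 71. ] 72.76
(270, 218, 43, 35) area 1183.5 rect mm [559.1  76.1] [89.1 71. ] 84.45
(246, 163, 6, 6) area 22.5 rect mm [716.5 176.2] [11.6 11.4] 0.79
```

View pics/crop1.png

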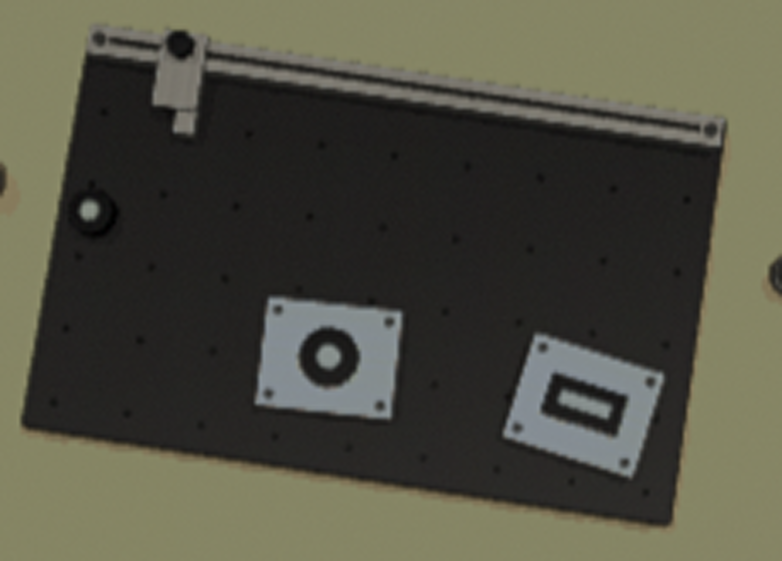

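The crop confirms it: silver block with a round mount at crop (328,356), oblong at (585,403), end stop at (183,120). Next I measure the fence, stop and plate lines.

Run:
```python
from m import *
c=cam("top"); g=cv2.cvtColor(c["image"],cv2.COLOR_RGB2GRAY)
o=measure(c)
# fence front edges: for columns 265..400, brightness profile
import sys
for u in (270,330,390):
    v0=int(145+(u-220)*.14); print(u,v0-8,g[v0-8:v0+22,u])
# lower boundary dark/bright subpixel
P=[];Q=[]
for u in range(265,400,3):
    v0=int(145+(u-220)*.14); col=g[v0-8:v0+22,u].astype(float)
    gr=np.diff(cv2.GaussianBlur(col[:,None],(1,3),0)[:,0]); i=np.argmin(gr); P.append((u,v0-8+i+.5))
w=ray(c,P,.025)[:,:2]; l=cv2.fitLine((w*1000).astype(np.float32),cv2.DIST_HUBER,0,.1,.1).ravel(); print("fence foot line",l,"yaw",np.arctan2(-l[0],l[1]) if l[1]>0 else np.arctan2(l[0],-l[1]))
print("stop rows"); 
for v in range(160,172): print(v,g[v,238:262])
```

```text
(343, 228, 47, 42) area 1196.5 rect mm [530.3 -92. ] [89.2 71. ] 72.76
(270, 218, 43, 35) area 1183.5 rect mm [559.1  76.1] [89.1 71. ] 84.45
(220, 136, 189, 37) area 1008.5 rect mm [739.9  29.1] [431.8  53. ] 84.94
(246, 163, 6, 6) area 22.5 rect mm [716.5 176.2] [11.6 11.4] 0.79
270 144 [120 120 108  63  37  79 120 124 109  48  31  22  24  27  27  29  29  29
  28  29  29  27  29  30  29  26  30  29  28  30]
330 152 [125 114 118 108  66  38  76 114 120 108  45  26  22  25  29  31  30  30
  29  29  30  32  32  30  31  31  30  31  33  30]
390 160 [129 126 118 121 107  51  37  82 124 125 108  45  28  24  30  31  32  32
  32  32  32  33  32  32  32  32  34  32  33  31]
fence foot line [1.3598813e-01 9.9071044e-01 7.3619299e+02 8.6725397e+00] yaw -0.1364108
stop rows
160 [ 27  45 103 106 107 108 106 110 119 121 121 121 117 118 112  52  26  22
  23  25  28  30  29  27]
161 [ 26  25  39  40  42  44  59  77  98 111 109 107 103 108  85  41  26  22
  24  23  30  29  30  28]
162 [30 25 22 23 21 15 16 22 39 81 81 81 75 87 70 37 26 25 24 25 29 29 29 31]
163 [ 27  25  22  24  22  21  16  15  45 111 117 116 109 109  91  44  25  23
  26  27  30  30  30  28]
164 [ 29  26  23  25  25  25  19  23  63 115 120 120 121 120  84  41  24  25
  24  29  27  29  29  29]
165 [ 28  27  25  24  26  24  20  27  82 116 120 121 122 122  66  32  24  23
  25  29  29  30  30  29]
166 [ 29  27  28  30  29  27  27  36  99 118 120 120 123 124  60  28  25  25
  27  30  29  29  29  30]
167 [ 30  29  30  28  28  27  26  46 119 123 122 121 124 124  56  26  24  22
  29  29  30  29  29  29]
168 [ 29  29  29  28  27  28  25  38 108 110 111 108 114 114  52  27  24  24
  28  29  29  30  29  29]
169 [29 28 28 27 28 28 27 24 42 45 50 54 73 70 38 25 25 23 30 29 28 28 28 30]
170 [29 29 30 29 29 29 30 24 23 29 32 33 37 37 30 23 24 26 30 29 29 30 30 29]
171 [30 29 30 30 29 29 30 26 25 26 24 20 19 24 27 25 24 30 29 30 30 29 29 29]
```

```bash
python3 -m pendant '[[[45.3,0,-28.8,0,-0.182,0,3],[45.3,0,-28.8,0,-0.182,0,3],[45.3,0,-28.8,0,-0.182,0,3],[45.3,0,-28.8,0,-0.182,0,3],[45.3,0,-28.8,0,-0.182,0,3],[45.3,0,-28.8,0,-0.182,0,3],[45.3,0,-28.8,0,-0.182,0,3],[45.3,0,-28.8,0,-0.182,0,3],[45.3,0,-28.8,0,-0.182,0,3],[45.3,0,-28.8,0,-0.182,0,3],[45.3,0,-28.8,0,-0.182,0,3],[45.3,0,-28.8,0,-0.182,0,3],[45.3,0,-28.8,0,-0.182,0,3],[45.3,0,-28.8,0,-0.182,0,3],[45.3,0,-28.8,0,-0.182,0,3],[45.3,0,-28.8,0,-0.182,0,3],[45.3,0,-28.8,0,-0.182,0,3],[45.3,0,-28.8,0,-0.182,0,3]]]'
```

```text
time: 2.0
tool_pos: [0.5042, 0.0841, 0.2269]
tool_rot: [-1.571, -0.0, -0.135]
contact_force: [0.7, 0.3, -1.2]
opening: 0.03
```

```bash
python3 -m pendant '[[[0,5,0,0,0,0,3],[0,10,0,0,0,0,3],[0,14,0,0,0,0,3],[0,17,0,0,0,0,3],[0,17,0,0,0,0,3],[0,17,0,0,0,0,3]]]'
python3 - <<'E'
from h import *
c=cam("side"); save(c,"side1.png",(200,150,460,340),3)
E
```

```text
time: 2.6
tool_pos: [0.5047, 0.0837, 0.0572]
tool_rot: [-1.571, 0.0, -0.136]
contact_force: [0.2, 0.4, 0.6]
opening: 0.0296
```

View pics/side1.png

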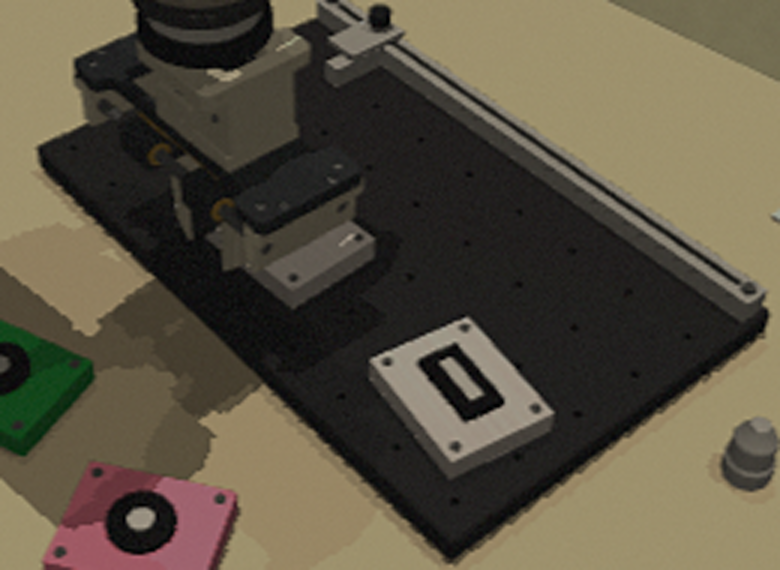

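The fingers, crop (190,230) and (235,265), sit just on the robot side of the carrier's near edge, with the mount clear of the body. I descend and push slowly.

```bash
python3 -m pendant '[[[0,1.2,0,0,0,0,3],[0,2.4,0,0,0,0,3],[0,2.4,0,0,0,0,3],[0,2.4,0,0,0,0,3]]]' && python3 -m pendant '[[[0.5,0,0,0,0,0,3],[1,0,0,0,0,0,3],[1.5,0,0,0,0,0,3],[2,0,0,0,0,0,3],[2.5,0,0,0,0,0,3],[3,0,0,0,0,0,3],[3.5,0,0,0,0,0,3],[4,0,0,0,0,0,3]]]'
python3 - <<'E'
from m import *
c=cam("top"); save(c,"top2.png",(195,130,425,295),3.4)
E
```

```text
time: 3.05
tool_pos: [0.5042, 0.0836, 0.0325]
tool_rot: [-1.571, 0.001, -0.136]
contact_force: [1.1, 1.0, -0.4]
opening: 0.0298
time: 3.85
tool_pos: [0.5444, 0.0782, 0.0327]
tool_rot: [-1.571, 0.0, -0.136]
contact_force: [-4.2, 1.2, 3.8]
opening: 0.03
```

View pics/top2.png

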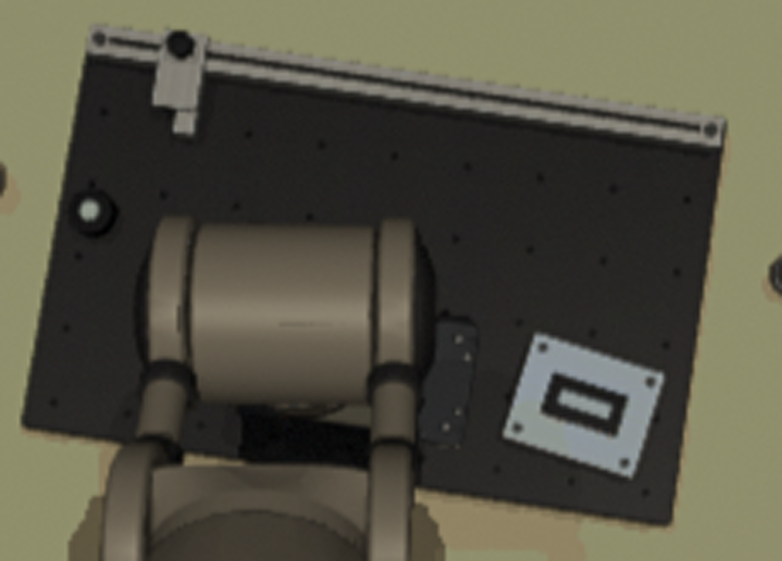

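The arm hides the carrier in the top view; the force of about 4 N shows it sliding. I continue to the fence (about 11.4 cm to go), stopping short.

```bash
python3 -m pendant '[[[0.6,0,0,0,0,0,3],[1.2,0,0,0,0,0,3],[1.8,0,0,0,0,0,3],[2.4,0,0,0,0,0,3],[3,0,0,0,0,0,3],[3.6,0,0,0,0,0,3],[4.2,0,0,0,0,0,3],[4.8,0,0,0,0,0,3],[5.4,0,0,0,0,0,3],[6,0,0,0,0,0,3],[6.6,0,0,0,0,0,3],[7.2,0,0,0,0,0,3],[7.8,0,0,0,0,0,3],[8.4,0,0,0,0,0,3],[9,0,0,0,0,0,3],[9.5,0,0,0,0,0,3],[10,0,0,0,0,0,3],[10.3,0,0,0,0,0,3]]]'
python3 - <<'E'
from h import *
c=cam("side"); save(c,"side2.png",(200,130,460,320),3)
E
```

```text
time: 5.7
tool_pos: [0.6465, 0.0642, 0.0327]
tool_rot: [-1.571, -0.0, -0.136]
contact_force: [-2.5, 0.3, 0.1]
opening: 0.03
```

View pics/side2.png

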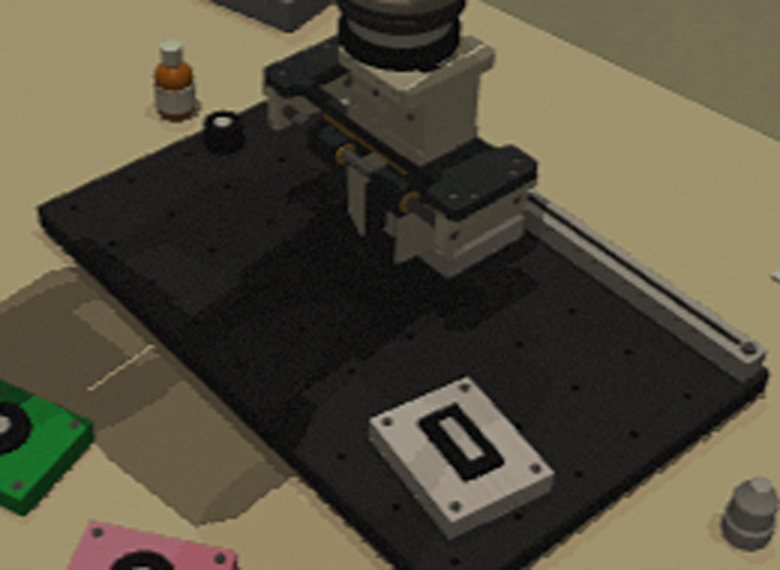

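The carrier, crop (480,250), is near the fence with the fingers behind it. I creep forward and watch the force.

```bash
python3 -m pendant '[[[0.2,0,0,0,0,0,3],[0.4,0,0,0,0,0,3],[0.6,0,0,0,0,0,3],[0.8,0,0,0,0,0,3],[0.9,0,0,0,0,0,3]]]' ; python3 -m pendant '[[[0.1,0,0,0,0,0,3],[0.2,0,0,0,0,0,3]]]'
```

```text
time: 6.25
tool_pos: [0.6533, 0.0633, 0.0328]
tool_rot: [-1.571, 0.004, -0.136]
contact_force: [-12.1, 1.5, 7.1]
opening: 0.0301
time: 6.45
tool_pos: [0.6534, 0.0633, 0.0328]
tool_rot: [-1.571, 0.009, -0.135]
contact_force: [-17.0, 1.9, 12.3]
opening: 0.0301
```

Fence contact reached (force rising to 17 N, no further motion). I back off, lift, and look.

```bash
python3 -m pendant '[[[-1,0,0,0,0,0,3],[-2.5,0,0,0,0,0,3],[-3,0,0,0,0,0,3],[-3,-4,0,0,0,0,3],[-3,-8,0,0,0,0,3],[-5,-8,-5,0,0,0,2.5],[-9,-8,-9,0,0,0,2.5],[-12,-8,-13,0,0,0,2.5],[-15,-8,-17,0,0,0,2.5],[-17,-8,-20,0,0,0,2.5],[-17,-8,-20,0,0,0,2.5]]]'
python3 - <<'E'
from m import *
c=cam("top"); save(c,"top3.png",(195,130,425,295),3.4); measure(c)
print(status.observe()["qpos"])
E
```

```text
time: 7.55
tool_pos: [0.4591, -0.1158, 0.1132]
tool_rot: [-1.572, -0.0, -0.14]
contact_force: [0.1, 0.1, -0.3]
opening: 0.025
(220, 136, 189, 56) area 2877.5 rect mm [710.6  34.3] [432.1  97.3] 81.3
(381, 250, 39, 40) area 1014.5 rect mm [ 478.3 -178.9] [84.3 79.7] 67.55
(346, 229, 31, 30) area 295.0 rect mm [540.  -78.7] [56.6 58.4] 72.16
(369, 243, 23, 37) area 270.5 rect mm [ 503.6 -123.6] [22.5 84.9] 67.11
[-4.05126854e-01  3.82234312e-01  1.81803875e+00 -8.62694682e-05
  9.39309142e-01 -1.83573000e+00]
```

View pics/top3.png

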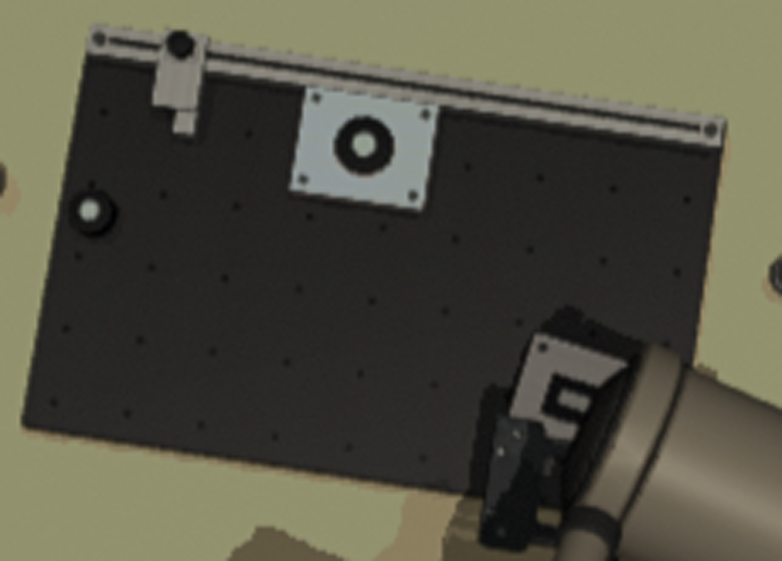

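The carrier lies flush along the fence: corners at crop (305,87), (438,107), (423,211), (290,190), about 70 mm right of the stop. I compute the goal for the end push.

Run:
```python
from h import *
c=cam("top"); s=status.observe()
P=np.array([(305,87),(438,107),(423,211),(290,190),(195,120)])/3.4+[195,130]-.35
w=ray(c,P,.043)[:,:2]*1000
ex=np.array([np.cos(.1365),-np.sin(.1365)]); ey=-ex[::-1]*[1,-1]
S=np.c_[w@ex,w@ey]; print(S.round(1))
t=682*ex+(S[1:3,1].mean()-22)*ey; print("goal",t)
y=s["tool_rot"][2]; d=t-s["tool_pos"][:2]*1000
print("tool dx,dz",d@[np.cos(y),np.sin(y)],d@[-np.sin(y),np.cos(y)],"turn",y-(-.1365-np.pi/2))
```

```text
[[721.6 195.3]
 [721.4 105.2]
 [650.1 104.5]
 [650.9 194.2]
 [688.3 264.5]]
goal [686.92879016 -10.7350933 ]
tool dx,dz 208.46167838898705 132.9675684973768 turn 1.5687904085485689
```

```bash
python3 -m pendant '[[[20.8,0,13.3,0,1.569,0,2.5],[20.8,0,13.3,0,1.569,0,2.5],[20.8,0,13.3,0,1.569,0,2.5],[20.8,0,13.3,0,1.569,0,2.5],[20.8,0,13.3,0,1.569,0,2.5],[20.8,0,13.3,0,1.569,0,2.5],[20.8,0,13.3,0,1.569,0,2.5],[20.8,0,13.3,0,1.569,0,2.5],[20.8,0,13.3,0,1.569,0,2.5],[20.8,0,13.3,0,1.569,0,2.5],[20.8,0,13.3,0,1.569,0,2.5],[20.8,0,13.3,0,1.569,0,2.5],[20.8,0,13.3,0,1.569,0,2.5],[20.8,0,13.3,0,1.569,0,2.5],[20.8,0,13.3,0,1.569,0,2.5],[20.8,0,13.3,0,1.569,0,2.5],[20.8,0,13.3,0,1.569,0,2.5]]]'
```

```text
time: 9.35
tool_pos: [0.6856, -0.0088, 0.1128]
tool_rot: [-1.571, 0.0, -1.705]
contact_force: [-1.0, -0.4, -0.1]
opening: 0.0249
```

```bash
python3 -m pendant '[[[0,4,0,0,0,0,2.5],[0,6.5,0,0,0,0,2.5],[0,8,0,0,0,0,2.5],[0,8,0,0,0,0,2.5]]]' && python3 -m pendant '[[[-0.5,0,0,0,0,0,2.5],[-1,0,0,0,0,0,2.5],[-1.5,0,0,0,0,0,2.5],[-2,0,0,0,0,0,2.5]]]' && python3 -m pendant '[[[-0.5,0,0,0,0,0,2.5],[-1,0,0,0,0,0,2.5],[-1.5,0,0,0,0,0,2.5],[-2,0,0,0,0,0,2.5],[-2.5,0,0,0,0,0,2.5],[-3,0,0,0,0,0,2.5],[-3.5,0,0,0,0,0,2.5],[-4,0,0,0,0,0,2.5],[-4.5,0,0,0,0,0,2.5],[-4.8,0,0,0,0,0,2.5],[-5.1,0,0,0,0,0,2.5]]]'
```

```text
time: 9.75
tool_pos: [0.6841, -0.0087, 0.0303]
tool_rot: [-1.575, 0.0, -1.705]
contact_force: [0.1, 0.2, -0.2]
opening: 0.0253
time: 10.15
tool_pos: [0.6892, 0.0107, 0.0345]
tool_rot: [-1.568, -0.001, -1.705]
contact_force: [-0.7, -4.2, 3.4]
opening: 0.0252
time: 11.25
tool_pos: [0.695, 0.0619, 0.0326]
tool_rot: [-1.571, 0.0, -1.705]
contact_force: [0.1, -3.6, 3.2]
opening: 0.0253
```

```bash
python3 -m pendant '[[[-0.2,0,0,0,0,0,2.5],[-0.4,0,0,0,0,0,2.5],[-0.6,0,0,0,0,0,2.5],[-0.7,0,0,0,0,0,2.5]]]'; python3 -m pendant '[[[-0.1,0,0,0,0,0,2.5],[-0.2,0,0,0,0,0,2.5],[-0.3,0,0,0,0,0,2.5]]]'
```

```text
time: 11.65
tool_pos: [0.6959, 0.0686, 0.0326]
tool_rot: [-1.571, -0.0, -1.705]
contact_force: [-1.4, -6.6, 2.7]
opening: 0.0247
time: 11.95
tool_pos: [0.6958, 0.0687, 0.0327]
tool_rot: [-1.572, -0.004, -1.705]
contact_force: [-4.2, -15.3, 4.5]
opening: 0.025
```

Stop contact (15 N, no further motion). I back away, lift and check.

```bash
python3 -m pendant '[[[1,0,0,0,0,0,2.5],[2.5,0,0,0,0,0,2.5],[3.5,0,0,0,0,0,2.5],[3.5,-4,0,0,0,0,2.5],[3.5,-8,0,0,0,0,2.5],[8,-10,-3,0,0,0,2.5],[12,-10,-7,0,0,0,2.5],[16,-10,-11,0,0,0,2.5],[20,-10,-14,0,0,0,2.5],[22,-10,-16,0,0,0,2.5],[22,-10,-16,0,0,0,2.5],[22,-10,-16,0,0,0,2.5]]]'
python3 - <<'E'
from h import *
c=cam("top"); save(c,"top4.png",(215,130,315,205),8)
s=cam("side"); save(s,"side4.png",(270,130,400,230),6)
E
```

```text
time: 13.15
tool_pos: [0.5081, -0.126, 0.1331]
tool_rot: [-1.57, 0.001, -1.708]
contact_force: [0.4, 0.6, -0.3]
opening: 0.0251
```

View pics/top4.png

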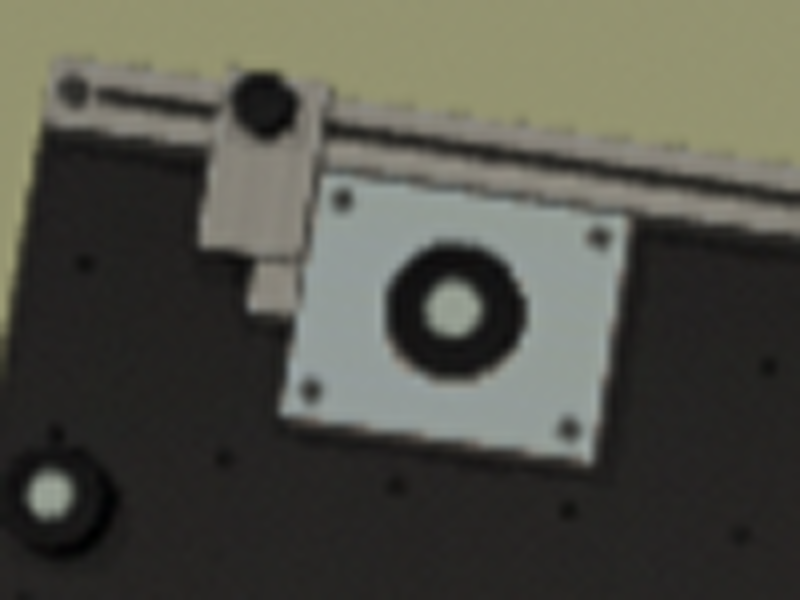

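View pics/side4.png

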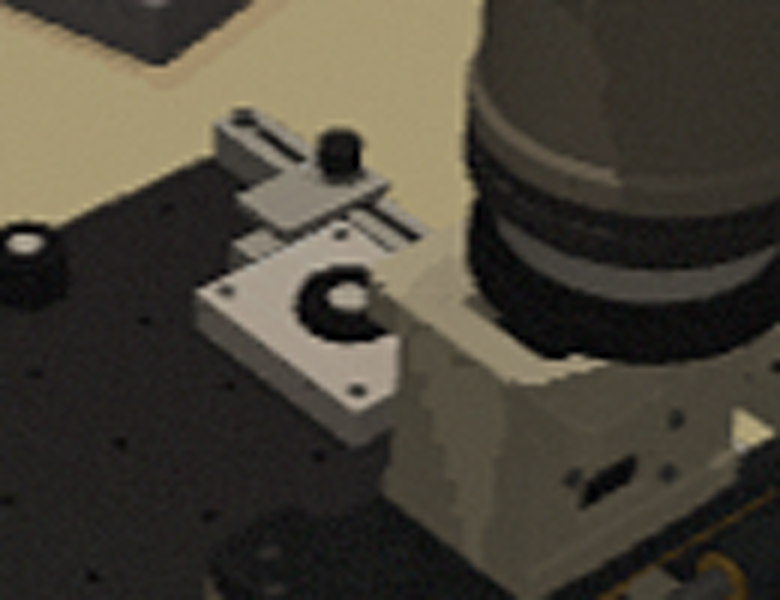

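Both views show the carrier seated in the corner: far edge from crop (322,172) to (632,213) along the fence, left end on the stop at (300,290). I fit its outline once for squareness, using its higher brightness.

Run:
```python
from h import *
c=cam("top"); g=cv2.cvtColor(c["image"],cv2.COLOR_RGB2GRAY)
big=cv2.resize(g[140:200,235:310],None,fx=8,fy=8,interpolation=cv2.INTER_CUBIC)
ex=np.array([np.cos(.1364),-np.sin(.1364)]); ey=np.array([-ex[1],ex[0]])
sub=g[140:200,235:310]; print("levels",np.percentile(sub,[10,50,80,90,99]))
for th in (135,140,145):
    m=cv2.morphologyEx((big>th).astype(np.uint8),cv2.MORPH_CLOSE,np.ones((9,9)))
    k=max(cv2.findContours(m,cv2.RETR_EXTERNAL,cv2.CHAIN_APPROX_NONE)[0],key=cv2.contourArea)[:,0]
    w=ray(c,(k+.5)/8-.5+[235,140],.043)[:,:2]*1000; S=np.c_[w@ex,w@ey]
    r=cv2.minAreaRect(S.astype(np.float32)); print(th,np.round(r[0],1),np.round(r[1],1),r[2])
    # edge fits
    cx,cy=r[0]
    for nm,sel,i in (("near",(S[:,0]<cx-30)&(abs(S[:,1]-cy)<35),0),("far",(S[:,0]>cx+28)&(abs(S[:,1]-cy)<35),0),("right",(S[:,1]<cy-38)&(abs(S[:,0]-cx)<26),1),("left",(S[:,1]>cy+38)&(abs(S[:,0]-cx)<26),1)):
        p=np.polyfit(S[sel][:,1-i]-(cy,cx)[i],S[sel][:,i],1); print("  ",nm,p.round(4))
```

```text
levels [ 32.   53.5 143.  153.  155. ]
135 [685.6 219.2] [70.2 88.3] 0.1032695397734642
   near [-3.000000e-04  6.513424e+02]
   far [9.000000e-04 7.200098e+02]
   right [1.100000e-03 1.755673e+02]
   left [-5.200000e-03  2.625231e+02]
140 [685.7 219.1] [88.  69.8] 89.95938110351562
   near [7.000000e-04 6.515725e+02]
   far [1.100000e-03 7.197985e+02]
   right [1.400000e-03 1.757483e+02]
   left [-9.000000e-03  2.622925e+02]
145 [685.8 219.1] [69.3 87.6] 0.05410972237586975
   near [-1.40000e-03  6.52049e+02]
   far [-1.400000e-03  7.190783e+02]
   right [2.10000e-03 1.76413e+02]
   left [-6.000000e-03  2.615581e+02]
```

The carrier is square within about 0.1°, and its x is unchanged since fence contact (685.7 vs 686). Its y of 219.1 matches the home value of 219.5. Handing in.

```bash
python3 -c "
from cell import robot; print(robot.hand_in())"
```

```text
the job is handed in; nothing more can be done
None
```

The round-mount carrier is pushed home against the fence and the end stop, the hand is clear of it, and I have handed the job in (no verdict is reported). I pushed it to the fence with two fingertips on its near side until the force rose to about 17 N without further movement. I then pushed its right end along the fence to the stop until about 15 N, backed off and lifted clear. The arm finished at about 13 s of the 54 s allowed.

- **Position:** in the last top view the carrier was square to the fence within about 0.1°. It was within about 0.5 mm of where it sat at fence contact and within about 0.5 mm of the measured home position along the fence. The camera calibration is only good to about 2 mm, so the blocked pushes are the stronger evidence that it is seated.
- **Disagreement:** both contacts came 2 to 4 mm earlier than I first estimated. This fits the fingers being about 2 mm thicker than I assumed, and the camera agreed with the contact positions.
- **Other things:** the hand stayed away from the mount, the other carrier and the loose items. I saw no change in them in the pictures, but did not measure them again at the end.

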